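# Press the stain flask into the touch mixer and hold it

## Task

The spatula has been left lying across the ring of the touch mixer: first lay it flat, lengthwise, in the green-lined compartment of the instrument tray and let go of it. Then take the round amber flask from its cork ring, set it upright and gently in the mixer's sprung ring, and with the flask press the ring down until the red band of its plunger has gone into the housing, without ramming it. Finish while still gripping the flask and holding it down like that; keep the flask upright throughout and leave everything else where it is.

Things in the scene. Friction and masses are not known exactly. Their poses are not given: they have to be found in the camera images.
- mixer: touch mixer, fixed to the table: a white box 130 x 130 mm, its flat top 50 mm above the table. Origin at the centre of its underside, z up. The sprung ring stands over the centre of the box.
- ring (a point): centre of the black rubber ring (a torus 66 mm across outside, 42 mm clear inside, bar 12 mm thick, so its top is 6 mm above this point). At rest this point is 92 mm above the table; it moves down with the ring. The ring sits by four pins on an aluminium disc (6 mm thick, 56 mm across, top 14 mm below this point) on a plunger 34 mm across whose upper 9 mm is white and lower 13 mm red. The flask's bulb rests in the ring with the bulb's centre 27 mm above this point.
- cradle (a joint): how far the ring is pressed down: 0 at rest (up), hard stop at 0.020 m. The red band has just gone in at 0.013 m. A spring pushes up with 4.5 N at rest, growing by 450 N/m (10 N at 0.013, 13.5 N at the stop); the flask's own weight does not move it.
- tray: steel instrument tray fixed to the table, 204 mm (x) by 208 mm (y), walls 4 mm thick and 16 mm high, floor 4 mm thick; two dividers along x make three compartments side by side in y, each about 196 x 64 mm. Origin at the centre of its underside, z up.
- liner: green liner, 185 x 56 x 2 mm, stuck to the floor of the free compartment. Origin at the centre of its underside, which is 4 mm above the table (its top at 6 mm). x along the compartment's length, z up. Brush and forceps lie in the other two compartments; which one is free varies.
- spatula: spatula with a flat underside lying along its x axis, 170 mm long. Green handle 95 mm long, 14 mm wide, 16 mm high, from x = -85 to +10 mm; steel blade 4 mm thick, from there to x = +85 mm, 10 mm wide and 24 mm at the end. Origin at the middle of its length, on the underside. About 40 g, centre of mass near x = 0. At the start it lies across the mixer's ring, underside 98 mm above the table, handle towards the robot.
- spatula_grip (a point): point on the spatula's handle, 62 mm from the origin towards the handle's end, at half the handle's height (8 mm above the underside); it overhangs the ring and can be gripped there across the handle's 14 mm width.
- cork: cork ring fixed to the table, a torus 72 mm across and 18 mm high; origin at the centre of its underside.
- flask: round-bottomed amber glass flask, about 220 g (may vary by a fifth): bulb 64 mm across, neck 26 mm across from about 60 to 98 mm above the bottom, lip 29 mm across from 98 to 102 mm, white stopper 22 mm across up to 112 mm. Origin at the bottom of the bulb, z up the neck. At the start it stands in the cork ring with its bottom 8 mm above the table.
- bulb (a point): centre of the flask's bulb, 32 mm above the flask's origin.
- neck (a point): middle of the gripping length of the flask's neck, on its axis, 82 mm above the flask's origin.
- brush: small brush, 120 mm long, 14 mm wide handle, 10 mm high, loose in another compartment of the tray; leave alone. Origin on its underside, x lengthwise.
- forceps: aluminium forceps, 135 mm long, 8 mm high, loose in another compartment of the tray; leave alone. Origin on the underside, x lengthwise.
- bottle_a: amber bottle with a red cap, 44 mm across, 85 mm high, loose at the back; leave alone. Origin at the centre of its underside.
- bottle_b: white bottle with a blue cap, 44 mm across, 85 mm high, loose at the back; leave alone. Origin at the centre of its underside.
- beaker: glass beaker, 64 mm across, 80 mm high, loose at the back; leave alone. Origin at the centre of its underside.
There are look-alikes about, which are no part of the job. Of the things that look like the spatula, the smallest one is meant.

How it is judged:
On the way, in this order (a step that is already met when the one before it is completed fails the run):
1. the spatula lies flat in the green-lined compartment, let go (x of spatula in the frame of liner between -0.022 and 0.022 m and y of spatula in the frame of liner between -0.027 and 0.027 m and z of spatula in the frame of liner below 0.008 m and angle between spatula's own z axis and vertical below 0.1 rad and angle between the x axis of spatula and the x axis of liner, either way round below 0.3 rad and linear speed of spatula below 0.02 m/s and contact force between the fingers and spatula below 0.2 N), for 0.2 s.
2. the flask sits upright in the mixer's ring (horizontal distance between bulb and ring below 0.008 m and angle between flask's own z axis and vertical below 0.2 rad and contact force between flask and mixer above 0.5 N), for 0.1 s.
At the end, for the whole second after the job is handed in: Spatula released flat on the green liner (centred within 22 mm lengthwise, 27 mm across, 0.3 rad). Flask gripped (2 N), at rest, upright within 0.2 rad, bulb within 7 mm of the ring's axis, pressing the ring down 12 mm or more (5 N); robot not touching the mixer (all of step 1 and horizontal distance between bulb and ring below 0.007 m and angle between flask's own z axis and vertical below 0.2 rad and value of joint cradle above 0.012 m and contact force between flask and mixer above 5 N and contact force between the fingers and flask above 2 N and contact force between each of the arm, the fingers and mixer below 0.5 N and linear speed of flask below 0.02 m/s); the arm keeps its last pose, push and grip.
It fails at once if the flask is tipped more than 0.6 rad (angle between flask's own z axis and vertical above 0.6 rad).
It fails at once if the flask is rammed into the ring (over 45 N) (contact force between flask and mixer above 45 N).
It fails at once if the brush, forceps, a bottle or the beaker is moved more than 30 mm (distance of any of brush, forceps, bottle_a, bottle_b, beaker from where it was at the start of the episode above 0.03 m).
It also fails if it takes over 64 s, if anything falls off the work surface, if the arm or the gripper's body presses on something with over 40 N, if the wrist force passes 120 N, or if a joint passes its speed limit or range.

## Robot

A 7-joint arm with a two-finger parallel gripper is mounted at the origin on the work surface. World frame = base frame: x ahead of the robot, y to its left, z up, the work surface at z = 0. Lengths are in m, angles in rad, forces in N, time in s.
With the tool pointing down it reaches from about 0.425 to 0.95 m from the base axis. Payload 4.7 kg.
Tool frame: the origin (TCP) lies midway between the tips of the shut fingers; the grasp point (between the pads) lies 19 mm behind it; y points along the fingers, x is the direction in which the jaws open and shut, and the axes are right-handed (so a half turn about y gives the same grasp; the last joint's range is limited). The gripper opens to 87 mm and grips with 3 to 60 N. Pads are 19 mm wide; open, the fingers measure 117 mm over their backs; the gripper's body (75 mm by 190 mm) begins 51 mm behind the grasp point.
Start: joints at [1.135, 0.469, -0.049, 1.532, 0.024, 1.141, -0.082], TCP at [0.267, -0.62, 0.223] pointing down, gripper open.
Joint ranges: [-2.59, 2.59], [-0.33, 1.99], [-1.39, 1.29], [0.1, 2.45], [-1.04, 4.18], [0.21, 1.99], [-2.66, 2.66]. Speed limits (rad/s): [2.57, 2.57, 3.14, 3.14, 3.14, 3.14, 3.14].

## Interface

Orientations are given as a unit quaternion [x, y, z, w].
In Python, from station import robot gives the robot as it stands.
- The arm moves only by the tool step_arm, never from a script. Its argument "targets" is a list that holds one entry, the list of rows, each a list of 6 numbers: the shift along the world's x, y, z scaled (see below), then the turn, a rotation vector about the world's x, y, z scaled (see below). A call has 1 to 8 rows; each row is the pose to reach, as a shift and turn from the pose commanded when the call began, turning the shorter way round; what a row does not reach only later rows make up. The controller multiplies each number of a shift by 0.1 m and each number of a turn by pi rad. A row lasts 1/12 s, in which the tool goes at most 41.7 mm and 7.16 degrees, less where a joint would pass 70% of its speed; a pose out of reach is approached as far as the arm can. A call with a number of a shift or a turn outside -1 to 1 is refused whole. A call with a gripper value outside its range is refused whole. "hand" is the finger opening in mm, from 0 to 87, set as the call begins (left out, the last holds). The fingers move at their own pace and stop on an object; "force" is the grip in N (left out, the last holds). Time passes only in rows, so rows that repeat a pose let the fingers close. It gives the time, the measured TCP pose, the force and the opening at its end, in the units of the state.
- robot.observe(): the state, without advancing time (a new reading comes with each control period).
- robot.read_camera(name): name is "scene" or "side" or "wrist"; returns a dict with "frame" (384x512x3 uint8, red, green, blue), "z_map" (384x512 float32, m along the optical axis (not along the pixel's ray), 0 where there is no reading), "mtx" (3x3 intrinsics, pixels), "camera_from_world" (4x4, takes a point from world to camera coordinates). Camera axes: x right, y down, z forward; pixel columns grow to the right and rows downward; lengths in m; the calibration is good to about 2 mm. The wrist camera is an equidistant fisheye: a pixel r from the principal point sees the ray r / f radians off the axis. A picture is of the moment at which its call begins.
- robot.close_job(): hands the job in, once; it reports no verdict.
The state is a dict: "clock": time; "qpos": joint angles; "joint_vel": joint speeds; "effort": joint torques, N m; "position": TCP position; "orientation": TCP orientation; "wrist_force": force on the tool from outside, world axes, zero at the start; "moment": the same for the moment, N m; "grip_width": finger opening in m.
Only numpy, scipy, OpenCV 4.12 (cv2) and the standard library are available. Lean on these libraries where they do the work, as an engineer would, in place of code of your own. Each camera call takes 0.05 s, during which the arm holds its last target. There are 200 camera calls.

## Working session

There is one attempt and no reset: what is moved stays moved. The work goes in short steps, Python scripts to look and compute and a tool call to move; the robot and the scene stay as the last step left them, time stands still between calls to the robot, and variables do not carry over. Pictures are saved under pics/ and viewed, about 8 in all and at most 12, crops included, and the job is handed in when it is done.

Besides the shell and the picture viewer there is one more tool, called after "Emit:" as a command line: name --argument value ..., lists and objects as JSON in quotes. step_arm: Moves the arm, as the interface text tells. Shifts and turns lie within -1 to 1; 1 stands for 0.1 m of shift or pi rad of turn. Its arguments: {"type":"object","properties":{"targets":{"type":"array","items":{"type":"array","items":{"type":"array","items":{"type":"number"}}}},"hand":{"type":"number"},"force":{"type":"number"}},"required":["targets"]}

```bash
mkdir -p pics; cat > h.py <<'E'
import numpy as np, cv2
from station import robot
def cam(n): return robot.read_camera(n)
def save(c,name,box=None,s=1):
    f=c["frame"][...,::-1]
    if box: f=f[box[1]:box[3],box[0]:box[2]]
    cv2.imwrite("pics/"+name,cv2.resize(f,None,fx=s,fy=s,interpolation=cv2.INTER_CUBIC))
def world(c,u,v,z=None,plane=None):
    K=c["mtx"];T=np.linalg.inv(c["camera_from_world"])
    d=np.array([(u-K[0,2])/K[0,0],(v-K[1,2])/K[1,1],1.])
    if plane is not None:
        r=T[:3,:3]@d;o=T[:3,3];return o+r*(plane-o[2])/r[2]
    if z is None: z=c["z_map"][int(v),int(u)]
    return T[:3,:3]@(d*z)+T[:3,3]
def cloud(c):
    K=c["mtx"];T=np.linalg.inv(c["camera_from_world"]);z=c["z_map"]
    v,u=np.indices(z.shape)
    P=np.stack([(u-K[0,2])/K[0,0]*z,(v-K[1,2])/K[1,1]*z,z],-1)
    return P@T[:3,:3].T+T[:3,3]
E
python3 - <<'E'
from h import *
import pickle
print(robot.observe())
D={}
for n in("scene","side"):
    c=cam(n);D[n]=c;save(c,n+"0.png",s=1.5)
    T=np.linalg.inv(c["camera_from_world"]);print(n,T[:3,3],T[:3,2],c["mtx"])
pickle.dump(D,open("d0.pkl","wb"))
E
```

```text
{'clock': 0.0, 'qpos': array([ 1.13511275,  0.46946827, -0.04853017,  1.53373879,  0.02411193,
        1.14103421, -0.08232948]), 'joint_vel': array([ 5.33272922e-04, -3.12218374e-04, -5.61939089e-04,  3.65134807e-04,
       -2.05303810e-03, -5.11399642e-04, -3.06542508e-05]), 'effort': array([ 5.44581198e-04, -5.07977986e+01, -8.06210982e-02, -2.36153072e+01,
       -6.13812008e-02,  3.78914201e-02,  1.81328232e-04]), 'position': array([ 0.26678541, -0.61934949,  0.22146219]), 'orientation': array([-0.59031465,  0.38934328, -0.38808038,  0.59104487]), 'wrist_force': array([ 0.560434  , -0.45893992,  0.51301929]), 'moment': array([0.04932018, 0.00532785, 0.01282567]), 'grip_width': 0.08655551498457538}
scene [1.14593644 0.1025562  0.5959578 ] [-0.79224241 -0.08309793 -0.60452187] [[364.57979567   0.         261.10974441]
 [  0.         364.57979567 192.93807781]
 [  0.           0.           1.        ]]
side [0.16476547 0.80859322 0.9787841 ] [ 0.26684523 -0.62537931 -0.73327644] [[461.28942643   0.         252.81704272]
 [  0.         461.28942643 191.49321435]
 [  0.           0.           1.        ]]
```

View pics/scene0.png

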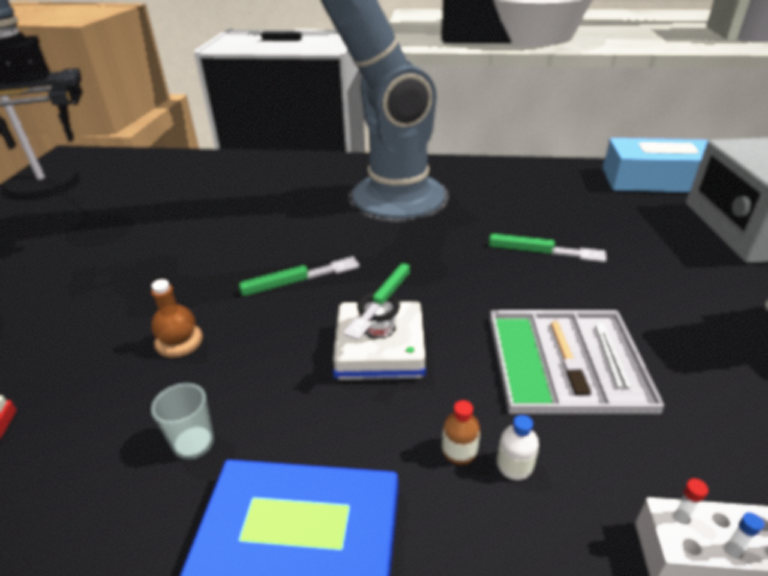

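View pics/side0.png

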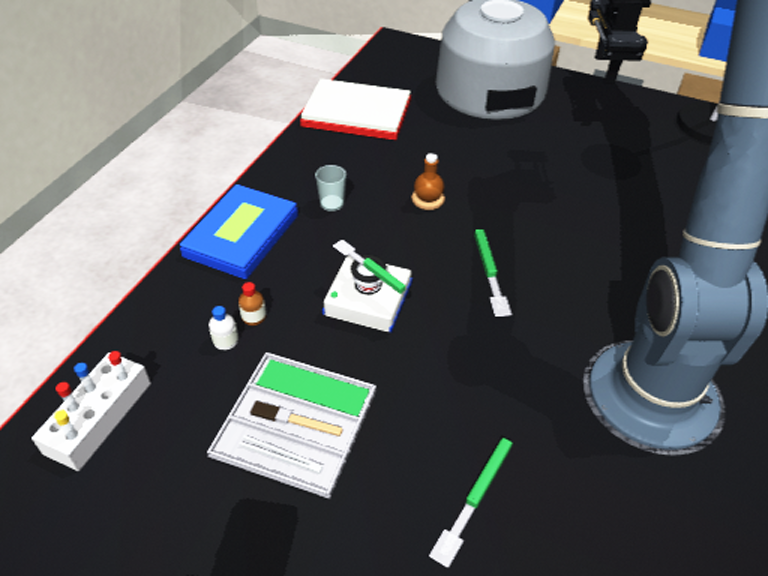

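Both views show the spatula across the mixer ring: in side0 its handle end is at about (404,290), the joint at (366,262) and the blade tip at (340,245). The two other spatulas on the table are larger look-alikes. The flask is at (429,185), and the green compartment is the one nearest the mixer, at (313,385).

```bash
cat > m.py <<'E'
from h import *
import pickle
D=pickle.load(open("d0.pkl","rb"))
for n in D:
    c=D[n];P=cloud(c);h=cv2.cvtColor(c["frame"],cv2.COLOR_RGB2HSV)
    g=(h[...,0]>50)&(h[...,0]<75)&(h[...,1]>120)&(h[...,2]>60)&(c["z_map"]>0)
    def rect(m,name):
        p=P[m]; r=cv2.minAreaRect(p[:,:2].astype(np.float32)*1000); print(n,name,m.sum(),"ctr",np.round(r[0],1),"size",np.round(r[1],1),"ang",round(r[2],1),"z",np.round(np.percentile(p[:,2],[5,50,95]),4))
    k,l,st,ct=cv2.connectedComponentsWithStats(g.astype(np.uint8))
    for i in range(1,k):
        if st[i,4]>40: rect(l==i,"green%s"%np.round(ct[i]))
    X=P[...,0];Y=P[...,1];Z=P[...,2]
    w=(abs(Z-.05)<.006)&(h[...,1]<60)&(h[...,2]>120)&(X>.4)&(X<.8)&(abs(Y)<.3)
    k,l,st,ct=cv2.connectedComponentsWithStats(w.astype(np.uint8))
    for i in range(1,k):
        if st[i,4]>300: rect(l==i,"white%s"%np.round(ct[i]))
    a=(h[...,0]<15)&(h[...,1]>120)&(Z>.02)&(Z<.125)&(X<.8)&(X>.3)
    k,l,st,ct=cv2.connectedComponentsWithStats(a.astype(np.uint8))
    for i in range(1,k):
        if st[i,4]>100:
            rect(l==i,"amber%s"%np.round(ct[i]))
            p=P[l==i]; q=p[(p[:,2]>.045)&(p[:,2]<.06)] # sphere fit
            p=p[p[:,2]<.06]
            A=np.c_[2*p,np.ones(len(p))]; s=np.linalg.lstsq(A,(p**2).sum(1),rcond=None)[0]; print("  sphere",s[:3],np.sqrt(s[3]+s[:3]@s[:3]))
pts={"side":[("hend",404,290,.106),("blade",340,245,.102),("stopper",431,156,.12)],"scene":[("stopper",161,286,.12),("blade",352,330,.102),("hend",405,266,.114)]}
for n in pts:
    for nm,u,v,z in pts[n]: print(n,nm,world(D[n],u/1.5,v/1.5,plane=z))
E
python3 m.py
```

```text
scene green[347. 161.] 410 ctr [189.9 265.8] size [129.2  60.2] ang 82.6 z [-0.0004  0.0141  0.0222]
scene green[261. 188.] 289 ctr [404.6  24.4] size [258.5  58.1] ang 2.8 z [-0.0005  0.1117  0.1148]
scene green[182. 186.] 474 ctr [ 350.2 -201.2] size [ 54.6 129.6] ang 31.1 z [-0.0005  0.0143  0.0214]
scene green[348. 241.] 1225 ctr [526.5 234.7] size [179.6  51.3] ang 4.8 z [0.0045 0.0062 0.0078]
scene white[254. 224.] 1541 ctr [526.5  17.7] size [131.  129.6] ang 6.3 z [0.0462 0.0496 0.0515]
scene amber[115. 213.] 730 ctr [ 539.8 -300.8] size [45.7 62.5] ang 35.9 z [0.0305 0.0587 0.1022]
  sphere [ 0.53175378 -0.30618048  0.04017189] 0.031101765659246265
scene amber[308. 282.] 464 ctr [706.  139.9] size [34.1 42.3] ang 1.9 z [0.048  0.0603 0.0856]
  sphere [0.70117561 0.14033704 0.04453676] 0.02162687846445483
side green[323. 168.] 245 ctr [ 364.4 -201. ] size [ 29.8 142. ] ang 30.3 z [-0.0007  0.0185  0.0225]
side green[256. 183.] 209 ctr [490.3  29.9] size [ 29.1 106.6] ang 62.4 z [0.1009 0.1117 0.1157]
side green[209. 258.] 1321 ctr [528.5 234.6] size [184.   58.8] ang 4.4 z [0.002  0.005  0.0081]
side green[326. 315.] 460 ctr [206.4 257.9] size [138.4  19. ] ang 81.8 z [0.0009 0.0193 0.0226]
side white[241. 196.] 922 ctr [525.3  21.7] size [131.9 126. ] ang 4.2 z [0.0454 0.0488 0.052 ]
side amber[286. 122.] 357 ctr [ 527.7 -297. ] size [61.3 47. ] ang 35.5 z [0.0307 0.058  0.1044]
  sphere [ 0.5327477  -0.3051482   0.04005323] 0.030139172542508856
side amber[166. 198.] 223 ctr [697.3 147.9] size [40.7 35.2] ang 31.7 z [0.0445 0.0595 0.0848]
  sphere [0.70114522 0.14179474 0.04526828] 0.01975433479650534
side hend [0.44122914 0.05212865 0.106     ]
side blade [ 0.59195958 -0.00492415  0.102     ]
side stopper [ 0.53140722 -0.30498896  0.12      ]
scene stopper [ 0.53935805 -0.30097925  0.12      ]
scene blade [ 0.59377513 -0.01070367  0.102     ]
scene hend [0.45325421 0.05124587 0.114     ]
```

```bash
python3 - <<'E'
from h import *
from scipy.spatial.transform import Rotation as R
M=R.from_quat(robot.observe()["orientation"]).as_matrix();print(M.round(3))
x=M[:,0];print("jaw yaw",np.degrees(np.arctan2(x[1],x[0])))
E
```

```text
[[ 0.396 -0.001  0.918]
 [-0.918  0.002  0.396]
 [-0.002 -1.    -0.   ]]
jaw yaw -66.69145553082552
```

Emit:
step_arm --targets '[[[0.3,1,0,0,0,0],[0.3,1,0,0,0,0],[0.3,1,0,0,0,0]]]' --hand 45

```text
clock: 0.35
position: [0.299, -0.515, 0.2217]
orientation: [-0.59, 0.388, -0.387, 0.593]
wrist_force: [1.0, 0.4, -0.4]
grip_width: 0.0745
```

Emit:
step_arm --targets '[[[0.28,0.93,0,0,0,0.125],[0.28,0.93,0,0,0,0.125],[0.28,0.93,0,0,0,0.125],[0.28,0.93,0,0,0,0.125]]]'

```text
clock: 0.68
position: [0.3271, -0.4222, 0.2225]
orientation: [-0.656, 0.263, -0.262, 0.657]
wrist_force: [1.1, 0.2, 0.3]
grip_width: 0.0495
```

Emit:
step_arm --targets '[[[0.28,0.93,0,0,0,0.125],[0.28,0.93,0,0,0,0.125],[0.28,0.93,0,0,0,0.125],[0.28,0.93,0,0,0,0.125]]]'

```text
clock: 1.02
position: [0.3543, -0.3309, 0.2226]
orientation: [-0.695, 0.13, -0.13, 0.695]
wrist_force: [0.6, -0.2, -0.6]
grip_width: 0.0455
```

Emit:
step_arm --targets '[[[0.28,0.93,0,0,0,0.125],[0.28,0.93,0,0,0,0.125],[0.28,0.93,0,0,0,0.125],[0.28,0.93,0,0,0,0.125]]]'

```text
clock: 1.35
position: [0.3822, -0.2391, 0.2227]
orientation: [-0.707, -0.007, 0.007, 0.707]
wrist_force: [-0.0, 0.8, -0.3]
grip_width: 0.0448
```

Emit:
step_arm --targets '[[[0.28,0.93,0,0,0,0.125],[0.28,0.93,0,0,0,0.125],[0.28,0.93,0,0,0,0.125],[0.28,0.93,0,0,0,0.125]]]'

```text
clock: 1.68
position: [0.4104, -0.1468, 0.2228]
orientation: [-0.692, -0.145, 0.144, 0.692]
wrist_force: [0.3, 0.2, -0.1]
grip_width: 0.045
```

Emit:
step_arm --targets '[[[0.28,0.93,0,0,0,0.125],[0.28,0.93,0,0,0,0.125],[0.28,0.93,0,0,0,0.125],[0.28,0.93,0,0,0,0.125]]]'

```text
clock: 2.02
position: [0.4386, -0.0542, 0.2228]
orientation: [-0.651, -0.276, 0.275, 0.651]
wrist_force: [0.4, 0.2, 1.1]
grip_width: 0.0449
```

Emit:
step_arm --targets '[[[0.28,0.93,0,0,0,0.125],[0.28,0.93,0,0,0,0.125],[0.28,0.93,0,0,0,0.125],[0.28,0.93,0,0,0,0.125],[0.28,0.93,0,0,0,0.125],[0.28,0.93,0,0,0,0.125]]]'

```text
clock: 2.52
position: [0.4653, 0.0344, 0.222]
orientation: [0.587, 0.394, -0.395, -0.587]
wrist_force: [0.5, -0.4, -0.0]
grip_width: 0.0447
```

```bash
python3 - <<'E'
from h import *
import pickle
o=robot.observe();print(o["position"],o["orientation"],o["qpos"].round(2),o["clock"])
c=cam("wrist");pickle.dump(c,open("w1.pkl","wb"));save(c,"w1.png",s=1.5);print(c["mtx"]);T=np.linalg.inv(c["camera_from_world"]);print(T.round(3))
E
```

```text
[0.46530261 0.03441859 0.22199093] [ 0.58708414  0.39370435 -0.39493524 -0.5868179 ] [ 0.52  0.2  -0.77  1.97  0.17  1.03  0.86] 2.5167
[[297.31863964   0.         257.83791232]
 [  0.         297.31863964 193.83547771]
 [  0.           0.           1.        ]]
[[ 0.378  0.889  0.259  0.394]
 [ 0.926 -0.363 -0.106  0.065]
 [-0.     0.28  -0.96   0.384]
 [ 0.     0.     0.     1.   ]]
```

View pics/w1.png

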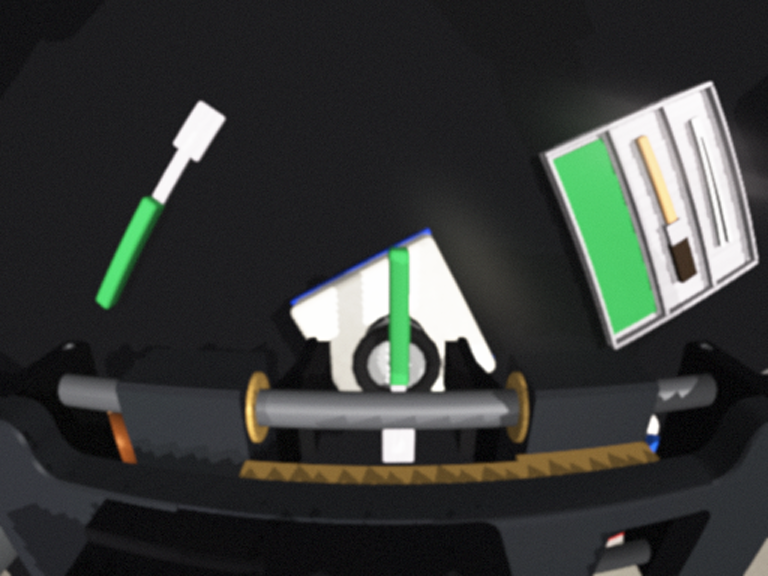

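The wrist view shows the handle running from (399,250) to (398,384), with the ring centred near (397,362). The liner corners are at (553,160), (605,138), (657,315) and (612,334).

```bash
cat >> h.py <<'E'
def fish(c,u,v,plane):
    K=c["mtx"];T=np.linalg.inv(c["camera_from_world"])
    a=np.array([(u-K[0,2])/K[0,0],(v-K[1,2])/K[1,1]]);t=np.hypot(*a)
    d=np.r_[a/t*np.sin(t),np.cos(t)];r=T[:3,:3]@d;o=T[:3,3];return o+r*(plane-o[2])/r[2]
E
python3 - <<'E'
from h import *
import pickle
c=pickle.load(open("w1.pkl","rb"));f=lambda u,v,z:fish(c,u/1.5,v/1.5,z)
a=f(399.5,250,.114);b=f(398.5,384,.114);d=b-a;L=np.hypot(*d[:2]);d/=L
print(a,b,L,np.degrees(np.arctan2(d[1],d[0])),"grip",a+.023*d,"origin",a+.085*d)
print("ring",f(397,362,.092))
q=np.array([f(*p,.006) for p in [(553,160),(605,138),(657,315),(612,334)]]);print(q,q.mean(0))
h=cv2.cvtColor(c["frame"],cv2.COLOR_RGB2HSV);g=((h[...,0]>50)&(h[...,0]<75)&(h[...,1]>120)&(h[...,2]>60)).astype(np.uint8)
k,l,st,ct=cv2.connectedComponentsWithStats(g)
for i in range(1,k):
    if st[i,4]>200:
        vv,uu=np.where(l==i);z=.114 if 240<ct[i][0]<290 else .006
        p=np.array([fish(c,u,v,z)[:2] for u,v in zip(uu,vv)]);r=cv2.minAreaRect((p*1000).astype(np.float32));print(ct[i],r)
E
```

```text
[0.44611253 0.05211212 0.114     ] [0.5318638  0.01727073 0.114     ] 0.09255919261373764 -22.112277640018444 grip [0.46742083 0.0434544  0.114     ] origin [0.52486061 0.02011618 0.114     ]
ring [0.52579344 0.01907983 0.092     ]
[[0.44119525 0.20282804 0.006     ]
 [0.43801309 0.25991145 0.006     ]
 [0.62593684 0.2709776  0.006     ]
 [0.62367983 0.21489234 0.006     ]] [0.53220625 0.23715236 0.006     ]
[404.70745891 155.12970923] ((530.332763671875, 236.4264678955078), (182.63525390625, 52.66347122192383), 4.536304473876953)
[ 84.9359401  167.28369384] ((366.67578125, -201.230224609375), (25.9189510345459, 133.5213623046875), 30.757522583007812)
[265.71806569 210.00364964] ((487.7030944824219, 35.03723907470703), (13.759119987487793, 93.05451965332031), 68.78076171875)
```

Emit:
step_arm --targets '[[[0.01,0.06,-0.3,0,0,0],[0.01,0.06,-0.6,0,0,0],[0.01,0.06,-0.9,0,0,0],[0.01,0.06,-0.9,0,0,0],[0.01,0.06,-0.9,0,0,0]]]'

```text
clock: 2.98
position: [0.4652, 0.0423, 0.1318]
orientation: [-0.585, -0.395, 0.397, 0.586]
wrist_force: [-1.0, -0.1, 0.5]
grip_width: 0.045
```

```bash
python3 - <<'E'
from h import *
o=robot.observe();print(o["position"],o["orientation"])
E
```

```text
[0.46521645 0.04231066 0.13183548] [-0.58536373 -0.39480664  0.39704045  0.58637522]
```

Emit:
step_arm --targets '[[[0.01,0.01,-0.15,0,0,0],[0.01,0.01,-0.32,0,0,0],[0.01,0.01,-0.32,0,0,0],[0.01,0.01,-0.32,0,0,0]]]'

```text
clock: 3.32
position: [0.4679, 0.0445, 0.1019]
orientation: [0.586, 0.397, -0.396, -0.585]
wrist_force: [-0.5, -0.0, 0.9]
grip_width: 0.0453
```

Emit:
step_arm --targets '[[[0,0,0,0,0,0],[0,0,0,0,0,0],[0,0,0,0,0,0],[0,0,0,0,0,0],[0,0,0,0,0,0],[0,0,0,0,0,0],[0,0,0,0,0,0],[0,0,0,0,0,0]]]' --hand 5 --force 30

```text
clock: 3.98
position: [0.4672, 0.0451, 0.1007]
orientation: [0.585, 0.397, -0.397, -0.585]
wrist_force: [-0.5, -0.5, 1.7]
grip_width: 0.0136
```

Emit:
step_arm --targets '[[[0,0,0.2,0,0,0],[0,0,0.5,0,0,0],[0,0,0.7,0,0,0],[0,0,0.7,0,0,0],[0,0,0.7,0,0,0],[0,0,0.7,0,0,0]]]'

```text
clock: 4.48
position: [0.4664, 0.0447, 0.1697]
orientation: [-0.585, -0.396, 0.397, 0.585]
wrist_force: [0.4, 0.2, -1.3]
grip_width: 0.0139
```

```bash
python3 - <<'E'
from h import *
o=robot.observe();print(o["position"],o["orientation"],o["wrist_force"],o["moment"])
c=cam("side");save(c,"s2.png",(180,100,350,300),3)
E
```

```text
[0.46637789 0.04474606 0.1697491 ] [-0.5849504  -0.39643643  0.39745147  0.58540885] [ 0.39033267  0.22912522 -1.26032736] [ 0.05667857 -0.05337643 -0.02858471]
```

View pics/s2.png

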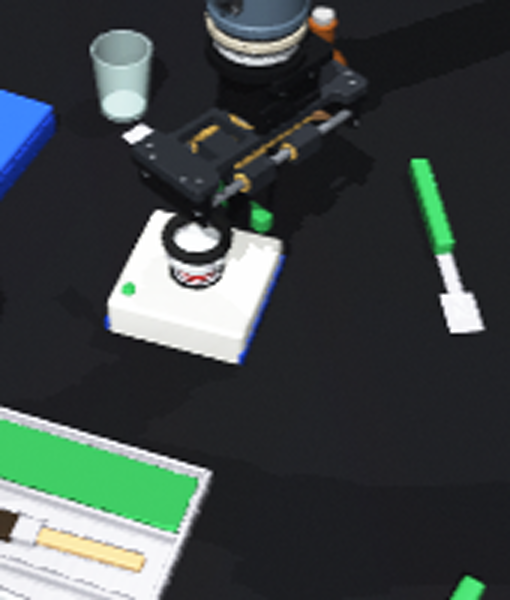

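Emit:
step_arm --targets '[[[0,0.2,0.1,0,0,0.02],[0,0.55,0.1,0,0,0.05],[0,0.93,0.1,0,0,0.074],[0,0.93,0.1,0,0,0.074]]]'

```text
clock: 4.87
position: [0.4658, 0.1469, 0.1811]
orientation: [-0.53, -0.468, 0.464, 0.534]
wrist_force: [-0.7, 0.9, -0.4]
grip_width: 0.0138
```

Emit:
step_arm --targets '[[[0.01,0.3,-0.2,0,0,0.02],[0.01,0.6,-0.5,0,0,0.05],[0.01,0.93,-0.7,0,0,0.074],[0.01,0.93,-0.8,0,0,0.074],[0.01,0.93,-0.8,0,0,0.074],[0.01,0.93,-0.8,0,0,0.074],[0.01,0.93,-0.8,0,0,0.074]]]'

```text
clock: 5.45
position: [0.4685, 0.2303, 0.1008]
orientation: [-0.478, -0.521, 0.521, 0.478]
wrist_force: [-0.4, -0.4, 0.1]
grip_width: 0.0137
```

```bash
python3 - <<'E'
from h import *
o=robot.observe();print(o["position"],o["orientation"],o["wrist_force"],o["moment"])
c=cam("scene");save(c,"s3a.png",(300,180,470,300),4)
c=cam("side");save(c,"s3.png",(130,190,300,340),4)
P=cloud(c);h=cv2.cvtColor(c["frame"],cv2.COLOR_RGB2HSV)
E
```

```text
[0.4684691  0.23032707 0.10084468] [-0.47843292 -0.52072311  0.52088404  0.47815186] [-0.43047203 -0.38955188  0.1181852 ] [ 0.07670652 -0.1504846   0.07412671]
```

View pics/s3.png

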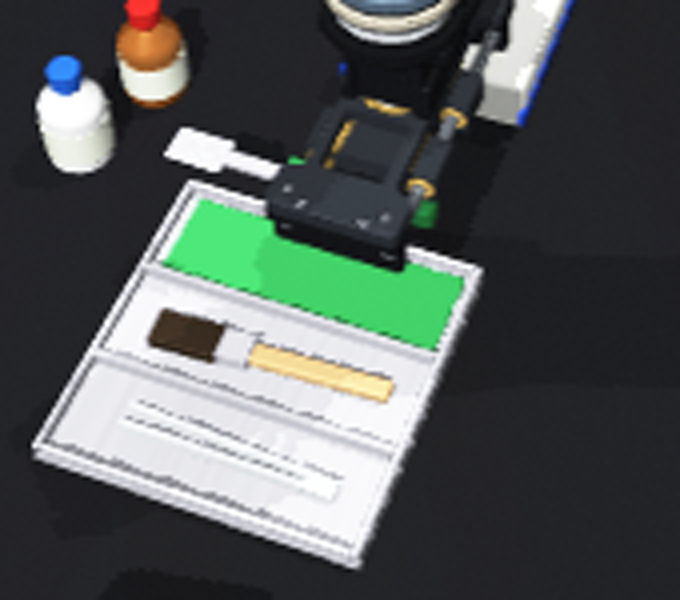

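```bash
python3 - <<'E'
from h import *
c=cam("side")
for p in [(173,226),(176,226),(179,227),(181,228),(190,231),(194,232),(196,233)]: print(p,world(c,*p).round(4))
E
```

```text
(173, 226) [0.6126 0.2454 0.1008]
(176, 226) [0.607  0.2411 0.099 ]
(179, 227) [0.597  0.2432 0.1027]
(181, 228) [0.5921 0.2425 0.1008]
(190, 231) [0.5666 0.2433 0.1037]
(194, 232) [0.5571 0.241  0.1022]
(196, 233) [0.5511 0.242  0.1028]
```

Emit:
step_arm --targets '[[[0,0,-0.3,0,0,0],[0,0,-0.6,0,0,0],[0,0,-0.8,0,0,0],[0,0,-0.87,0,0,0],[0,0,-0.9,0,0,0],[0,0,-0.9,0,0,0],[0,0,-0.9,0,0,0],[0,0,-0.9,0,0,0]]]'

```text
clock: 6.27
position: [0.4691, 0.2316, 0.012]
orientation: [0.478, 0.522, -0.52, -0.478]
wrist_force: [-0.3, -0.1, -0.5]
grip_width: 0.0135
```

Emit:
step_arm --targets '[[[0,0,0,0,0,0],[0,0,0,0,0,0],[0,0,0,0,0,0],[0,0,0,0,0,0],[0,0,0,0,0,0]]]' --hand 24

```text
clock: 6.68
position: [0.4682, 0.2311, 0.0107]
orientation: [0.478, 0.521, -0.521, -0.478]
wrist_force: [0.6, -0.3, -0.4]
grip_width: 0.0236
```

Emit:
step_arm --targets '[[[0,0,0.15,0,0,0],[0,0,0.5,0,0,0],[0,0,0.9,0,0,0],[0,0,1,0,0,0],[0,0,1,0,0,0]]]'

```text
clock: 7.1
position: [0.4701, 0.2326, 0.1138]
orientation: [0.479, 0.523, -0.519, -0.477]
wrist_force: [-0.2, 0.5, 0.5]
grip_width: 0.0241
```

Emit:
step_arm --targets '[[[0,-0.4,0.4,0,0,0],[0,-0.8,0.8,0,0,0],[0,-1,0.8,0,0,0]]]' --hand 60

```text
clock: 7.35
position: [0.4679, 0.1362, 0.1895]
orientation: [0.476, 0.523, -0.522, -0.477]
wrist_force: [1.4, -0.5, 0.4]
grip_width: 0.0366
```

```bash
python3 - <<'E'
from h import *
import pickle
o=robot.observe();print(o["position"],o["orientation"],o["qpos"].round(2))
c=cam("side");pickle.dump(c,open("side4.pkl","wb"));save(c,"s4.png",(130,190,300,340),4)
E
```

```text
[0.46791185 0.13618961 0.18947561] [ 0.47646265  0.52271082 -0.52163095 -0.47713509] [ 0.4   0.33 -0.92  1.97  0.31  0.99  0.99]
```

View pics/s4.png

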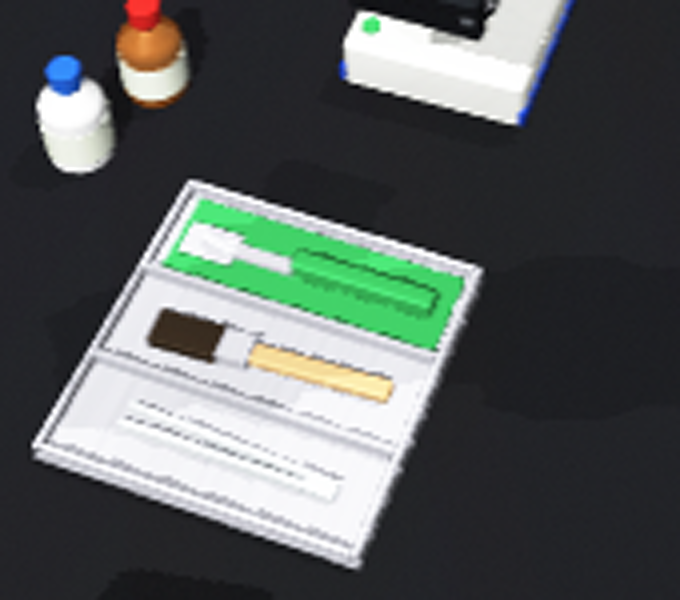

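The side view shows the spatula flat on the green liner, centred, from (182,240) to (437,300), and released. Next is the flask.

Emit:
step_arm --targets '[[[0.05,-0.3,0.1,0,0,-0.03],[0.13,-0.65,0.1,0,0,-0.067],[0.13,-0.9,0.1,0,0,-0.067]]]'

```text
clock: 7.65
position: [0.482, 0.0416, 0.198]
orientation: [0.532, 0.466, -0.466, -0.531]
wrist_force: [1.6, 0.4, -0.5]
grip_width: 0.0569
```

Emit:
step_arm --targets '[[[0.05,-0.4,0,0,0,-0.03],[0.13,-0.8,0,0,0,-0.067],[0.13,-0.9,0,0,0,-0.067]]]'

```text
clock: 7.9
position: [0.4942, -0.0526, 0.1968]
orientation: [0.579, 0.405, -0.407, -0.579]
wrist_force: [0.2, 0.6, -0.3]
grip_width: 0.0597
```

Emit:
step_arm --targets '[[[0.05,-0.4,0,0,0,-0.03],[0.13,-0.8,0,0,0,-0.067],[0.13,-0.9,0,0,0,-0.067]]]'

```text
clock: 8.15
position: [0.507, -0.1425, 0.1968]
orientation: [0.619, 0.342, -0.344, -0.618]
wrist_force: [0.8, -1.5, 0.1]
grip_width: 0.0597
```

Emit:
step_arm --targets '[[[0.05,-0.4,0,0,0,-0.03],[0.13,-0.8,0,0,0,-0.067],[0.13,-0.9,0,0,0,-0.067]]]'

```text
clock: 8.4
position: [0.5196, -0.2326, 0.1967]
orientation: [0.652, 0.276, -0.278, -0.65]
wrist_force: [0.1, -0.3, 0.4]
grip_width: 0.0602
```

Emit:
step_arm --targets '[[[0.05,-0.4,0,0,0,-0.03],[0.13,-0.8,0,0,0,-0.067],[0.13,-0.8,0,0,0,-0.067],[0.13,-0.8,0,0,0,-0.067],[0.13,-0.8,0,0,0,-0.067],[0.13,-0.8,0,0,0,-0.067]]]'

```text
clock: 8.9
position: [0.5331, -0.3028, 0.1978]
orientation: [-0.674, -0.211, 0.212, 0.675]
wrist_force: [-0.4, -0.9, 0.1]
grip_width: 0.0599
```

```bash
python3 - <<'E'
from h import *
import pickle
o=robot.observe();print(o["position"],o["orientation"],o["qpos"].round(2))
c=cam("wrist");pickle.dump(c,open("w5.pkl","wb"));save(c,"w5.png",s=1.5)
s=cam("side")
def proj(c,p):
    q=c["camera_from_world"]@np.r_[p,1];q=q[:3];t=np.arctan2(np.hypot(q[0],q[1]),q[2]);k=q[:2]/np.hypot(q[0],q[1])*t
    K=c["mtx"];return np.round([K[0,0]*k[0]+K[0,2],K[1,1]*k[1]+K[1,2]],1)
print("expect x1.5: stopper",1.5*proj(c,[.5325,-.3055,.12]),"bulb",1.5*proj(c,[.5325,-.3055,.04]))
E
```

```text
[ 0.53312045 -0.30282179  0.19777987] [-0.67407596 -0.21148582  0.21191626  0.67526798] [ 0.83  0.44 -0.52  1.69  0.24  1.07  0.85]
expect x1.5: stopper [381.3 307.2] bulb [382.5 273.3]
```

View pics/w5.png

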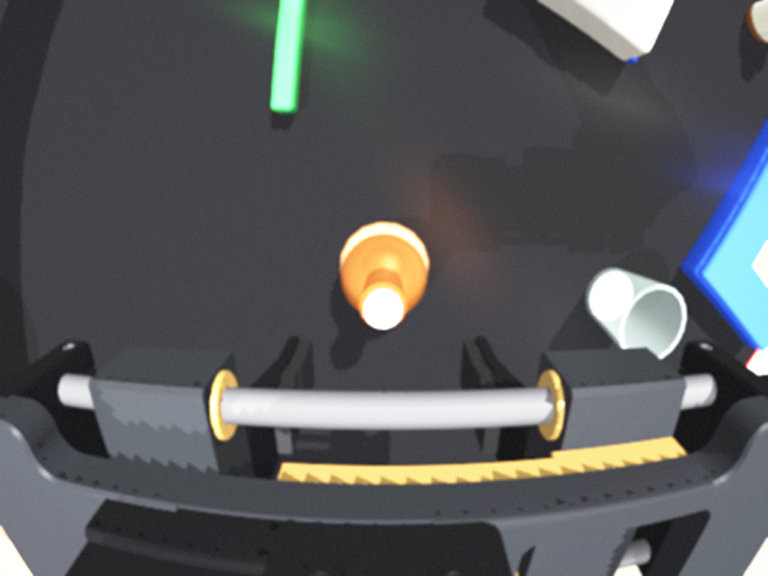

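The wrist view has the stopper centred at (382,306), against (381,307) predicted from my estimate of (0.5325, -0.3055). I'm descending and gripping.

Emit:
step_arm --targets '[[[-0.005,-0.025,-0.3,0,0,0],[-0.005,-0.025,-0.6,0,0,0],[-0.005,-0.025,-0.9,0,0,0],[-0.005,-0.025,-0.95,0,0,0],[-0.005,-0.025,-0.95,0,0,0],[-0.005,-0.025,-0.95,0,0,0]]]'

```text
clock: 9.5
position: [0.5336, -0.307, 0.1047]
orientation: [0.675, 0.211, -0.21, -0.675]
wrist_force: [0.1, 0.2, -0.1]
grip_width: 0.0595
```

Emit:
step_arm --targets '[[[0,0,-0.15,0,0,0],[0,0,-0.3,0,0,0],[0,0,-0.3,0,0,0],[0,0,-0.3,0,0,0],[0,0,-0.3,0,0,0]]]'

```text
clock: 9.92
position: [0.534, -0.3078, 0.0756]
orientation: [0.676, 0.211, -0.21, -0.674]
wrist_force: [2.0, 0.0, -0.2]
grip_width: 0.06
```

Emit:
step_arm --targets '[[[0,0,0,0,0,0],[0,0,0,0,0,0],[0,0,0,0,0,0],[0,0,0,0,0,0],[0,0,0,0,0,0],[0,0,0,0,0,0],[0,0,0,0,0,0],[0,0,0,0,0,0]]]' --hand 10 --force 40

```text
clock: 10.58
position: [0.5329, -0.3073, 0.0736]
orientation: [-0.675, -0.211, 0.21, 0.675]
wrist_force: [1.2, -0.2, 0.1]
grip_width: 0.0258
```

Emit:
step_arm --targets '[[[0,0,0.15,0,0,0],[0,0,0.45,0,0,0],[0,0,0.8,0,0,0],[0,0,1,0,0,0],[0,0,1,0,0,0],[0,0,1,0,0,0]]]'

```text
clock: 11.08
position: [0.5327, -0.3076, 0.1741]
orientation: [0.675, 0.211, -0.21, -0.675]
wrist_force: [-0.8, 0.8, -1.9]
grip_width: 0.026
```

```bash
python3 - <<'E'
from h import *
o=robot.observe();print(o["position"],o["wrist_force"],o["moment"],o["grip_width"])
E
```

```text
[ 0.53270236 -0.30759954  0.1740643 ] [-0.76348094  0.79807294 -1.92375223] [ 0.06910779 -0.10493713 -0.05986506] 0.025986112329293452
```

Emit:
step_arm --targets '[[[0,0.15,0.15,0,0,0],[-0.01,0.45,0.3,0,0,0],[-0.016,0.8,0.3,0,0,0]]]'

```text
clock: 11.33
position: [0.5308, -0.2291, 0.2035]
orientation: [0.676, 0.209, -0.209, -0.675]
wrist_force: [2.1, 1.0, -1.4]
grip_width: 0.026
```

Emit:
step_arm --targets '[[[0,0.3,0,0,0,0],[-0.01,0.6,0,0,0,0],[-0.016,0.9,0,0,0,0]]]'

```text
clock: 11.58
position: [0.5275, -0.136, 0.2012]
orientation: [-0.674, -0.209, 0.212, 0.676]
wrist_force: [0.4, 0.6, -2.3]
grip_width: 0.0256
```

Emit:
step_arm --targets '[[[0,0.3,0,0,0,0],[-0.01,0.6,0,0,0,0],[-0.016,0.9,0,0,0,0]]]'

```text
clock: 11.83
position: [0.5259, -0.0463, 0.2012]
orientation: [-0.674, -0.209, 0.212, 0.676]
wrist_force: [1.2, 0.4, -1.6]
grip_width: 0.0256
```

Emit:
step_arm --targets '[[[0,0.25,0,0,0,0],[-0.01,0.5,0,0,0,0],[-0.016,0.63,0,0,0,0],[-0.016,0.66,0,0,0,0],[-0.016,0.66,0,0,0,0],[-0.016,0.66,0,0,0,0],[-0.016,0.66,0,0,0,0]]]'

```text
clock: 12.42
position: [0.526, 0.0167, 0.2027]
orientation: [0.675, 0.209, -0.21, -0.675]
wrist_force: [0.7, 0.1, -1.7]
grip_width: 0.0258
```

```bash
python3 - <<'E'
from h import *
import pickle
o=robot.observe();print(o["position"],o["wrist_force"],o["moment"],o["grip_width"])
D={}
im=[]
for n,b in(("scene",(200,130,310,260)),("side",(200,90,310,220))):
    c=cam(n);D[n]=c;im.append(cv2.resize(c["frame"][b[1]:b[3],b[0]:b[2],::-1],None,fx=3.5,fy=3.5,interpolation=cv2.INTER_CUBIC))
cv2.imwrite("pics/m6.png",np.hstack(im));pickle.dump(D,open("d6.pkl","wb"))
for n,c in D.items():
    P=cloud(c);h=cv2.cvtColor(c["frame"],cv2.COLOR_RGB2HSV)
    m=(h[...,0]<15)&(h[...,1]>120)&(P[...,2]>.1)&(P[...,2]<.2)&(abs(P[...,1])<.15)&(abs(P[...,0]-.52)<.06)
    p=P[m];p=p[p[:,2]<.185];A=np.c_[2*p,np.ones(len(p))]; s=np.linalg.lstsq(A,(p**2).sum(1),rcond=None)[0]; print(n,len(p),s[:3],np.sqrt(s[3]+s[:3]@s[:3]))
E
```

```text
[0.52597456 0.01667953 0.20268285] [ 0.65961151  0.09968571 -1.73802718] [ 0.02654493 -0.16280017  0.03775789] 0.025751394960668986
scene 386 [0.52486068 0.01704503 0.16942533] 0.031173911291571026
side 227 [0.52592832 0.01756987 0.1688366 ] 0.031079753776309504
```

View pics/m6.png

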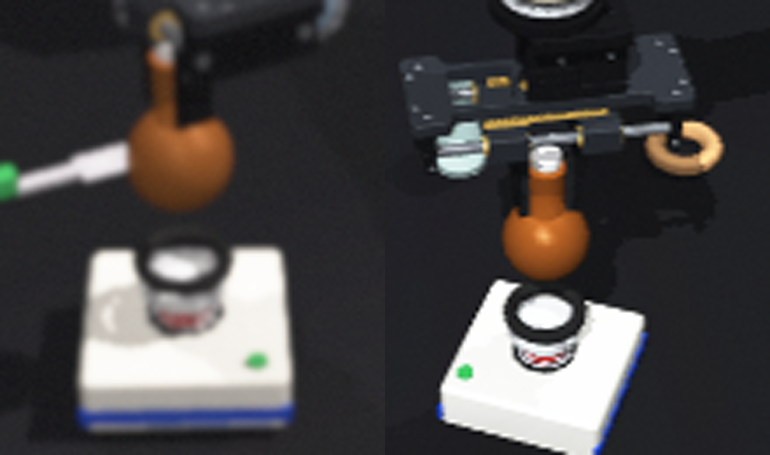

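The flask hangs upright over the ring. In the crops the ring is centred near (184,263) in scene and (544,316) in side. I'll fit the ring from the depth.

```bash
python3 - <<'E'
from h import *
import pickle
D=pickle.load(open("d6.pkl","rb"))
for n,c in D.items():
    P=cloud(c);v=c["frame"].max(2)
    m=(v<75)&(P[...,2]>.09)&(P[...,2]<.102)&(abs(P[...,1]-.018)<.06)&(abs(P[...,0]-.52)<.06)
    p=P[m].astype(np.float64);print(n,m.sum(),cv2.minEnclosingCircle((p[:,:2]*1000).astype(np.float32)),"fit",np.percentile(p[:,0],[2,98]).mean(),np.percentile(p[:,1],[2,98]).mean(),p.min(0),p.max(0))
    u,vv={"scene":(200+184/3.5,130+262/3.5),"side":(200+(544-385)/3.5,90+316/3.5)}[n]
    print(world(c,u,vv,plane=.094))
E
```

```text
scene 236 ((526.4168090820312, 18.047924041748047), 32.340633392333984) fit 0.5280760744599967 0.016879707180772394 [ 0.49540284 -0.01242731  0.09001095] [0.55824056 0.04532121 0.09942539]
[0.5323877  0.01898454 0.094     ]
side 191 ((525.6455078125, 19.62966537475586), 32.432952880859375) fit 0.5239966720341843 0.020070512556932197 [ 0.49331273 -0.01115458  0.09005032] [0.55503176 0.05141193 0.10106039]
[0.52138138 0.02506837 0.094     ]
```

Emit:
step_arm --targets '[[[0.005,0.015,-0.12,0,0,0],[0.005,0.015,-0.28,0,0,0],[0.005,0.015,-0.38,0,0,0],[0.005,0.015,-0.43,0,0,0],[0.005,0.015,-0.43,0,0,0],[0.005,0.015,-0.43,0,0,0],[0.005,0.015,-0.43,0,0,0]]]'

```text
clock: 13.1
position: [0.5273, 0.0202, 0.161]
orientation: [0.675, 0.211, -0.21, -0.675]
wrist_force: [0.1, 0.7, -2.5]
grip_width: 0.0258
```

Emit:
step_arm --targets '[[[0,0,-0.02,0,0,0],[0,0,-0.03,0,0,0],[0,0,-0.04,0,0,0],[0,0,-0.05,0,0,0],[0,0,-0.06,0,0,0],[0,0,-0.07,0,0,0],[0,0,-0.08,0,0,0],[0,0,-0.08,0,0,0]]]'

```text
clock: 13.77
position: [0.527, 0.0199, 0.1528]
orientation: [0.675, 0.211, -0.21, -0.675]
wrist_force: [-1.3, -0.9, 2.3]
grip_width: 0.0258
```

```bash
python3 - <<'E'
from h import *
o=robot.observe();print(o["position"],o["wrist_force"],o["moment"],o["grip_width"])
E
```

```text
[0.52700321 0.01990061 0.15279509] [-1.34438453 -0.94342066  2.27753324] [-0.18372698  0.0980745  -0.05989143] 0.025800574372551906
```

Emit:
step_arm --targets '[[[-0.005,-0.01,-0.02,0,0,0],[-0.005,-0.01,-0.04,0,0,0],[-0.005,-0.01,-0.06,0,0,0],[-0.005,-0.01,-0.08,0,0,0],[-0.005,-0.01,-0.1,0,0,0],[-0.005,-0.01,-0.12,0,0,0],[-0.005,-0.01,-0.14,0,0,0],[-0.005,-0.01,-0.15,0,0,0]]]'

```text
clock: 14.43
position: [0.527, 0.0187, 0.1381]
orientation: [0.675, 0.211, -0.21, -0.675]
wrist_force: [-0.7, -2.3, 9.2]
grip_width: 0.0257
```

Emit:
step_arm --targets '[[[0,0,0,0,0,0],[0,0,0,0,0,0],[0,0,0,0,0,0],[0,0,0,0,0,0]]]'

```text
clock: 14.77
position: [0.527, 0.0187, 0.1383]
orientation: [0.675, 0.211, -0.21, -0.675]
wrist_force: [-0.9, -2.3, 8.6]
grip_width: 0.0259
```

```bash
cat > f.py <<'E'
from h import *
o=robot.observe();print(o["position"],o["orientation"],o["wrist_force"],o["moment"],o["grip_width"])
for n in("scene","side"):
    c=cam(n);P=cloud(c);h=cv2.cvtColor(c["frame"],cv2.COLOR_RGB2HSV);v=h[...,2]
    near=(abs(P[...,1]-.019)<.06)&(abs(P[...,0]-.526)<.06)
    m=(h[...,0]<15)&(h[...,1]>120)&(P[...,2]>.085)&(P[...,2]<.13)&near
    p=P[m];A=np.c_[2*p,np.ones(len(p))]; s=np.linalg.lstsq(A,(p**2).sum(1),rcond=None)[0]; print(n,"bulb",len(p),s[:3],np.sqrt(s[3]+s[:3]@s[:3]))
    m=(v<75)&(P[...,2]>.065)&(P[...,2]<.092)&near;p=P[m];print(" ring top z",np.percentile(p[:,2],[50,90,97]),cv2.minEnclosingCircle((p[:,:2]*1000).astype(np.float32)))
    if n=="side": save(c,"f_%.1f.png"%o["clock"],(200,110,310,220),5)
E
python3 f.py; ls pics
```

```text
[0.52699597 0.01868528 0.13833608] [ 0.67548117  0.21087688 -0.20997562 -0.67466019] [-0.91956818 -2.29299962  8.64557652] [-4.53811651e-01  1.02432337e-01  3.90888344e-04] 0.0258551179112099
scene bulb 477 [0.52584138 0.01954435 0.10553757] 0.031137998502243098
 ring top z [0.08105755 0.08276371 0.08371445] ((534.5812377929688, 17.458189010620117), 27.170076370239258)
side bulb 297 [0.52620362 0.02062449 0.10525892] 0.030249584006110282
 ring top z [0.07963192 0.08325253 0.08451849] ((523.5614013671875, 22.176315307617188), 30.215879440307617)
f_14.8.png
m6.png
s2.png
s3.png
s3a.png
s4.png
scene0.png
side0.png
w1.png
w5.png
```

Emit:
step_arm --targets '[[[0,0,-0.01,0,0,0],[0,0,-0.015,0,0,0],[0,0,-0.015,0,0,0],[0,0,-0.015,0,0,0],[0,0,-0.015,0,0,0],[0,0,-0.015,0,0,0],[0,0,-0.015,0,0,0],[0,0,-0.015,0,0,0]]]'

```text
clock: 15.53
position: [0.5271, 0.0186, 0.137]
orientation: [0.676, 0.211, -0.21, -0.675]
wrist_force: [-1.5, -1.9, 9.2]
grip_width: 0.0258
```

```bash
python3 f.py; mv pics/f_1[56]*.png pics/final.png
```

```text
[0.52708523 0.01863596 0.13696439] [ 0.67553884  0.21092018 -0.20989546 -0.67461385] [-1.54793234 -1.91662808  9.24869603] [-0.44100408  0.11962799 -0.01518027] 0.025826967430553505
scene bulb 502 [0.52568325 0.01952929 0.10416962] 0.031223280253428985
 ring top z [0.07950731 0.08127719 0.08187804] ((535.494140625, 16.804906845092773), 27.82198715209961)
side bulb 304 [0.52615008 0.02113186 0.1040847 ] 0.02998813305700276
 ring top z [0.07854202 0.08191431 0.08874852] ((523.5157470703125, 21.61898422241211), 30.51329231262207)
```

View pics/final.png

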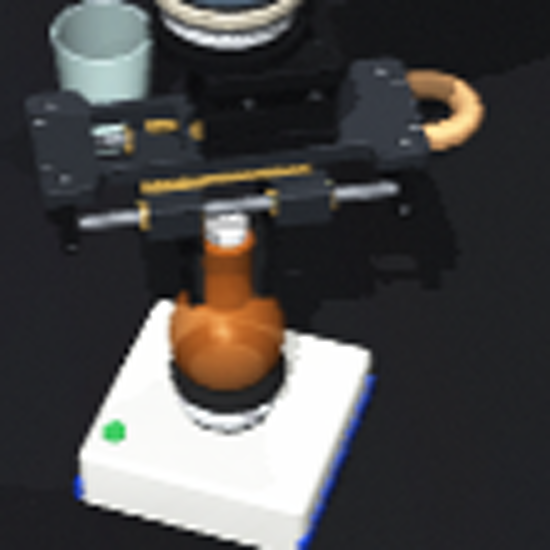

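The flask is upright in the pressed ring. No red shows above the housing at (225,420), only the white and aluminium parts. I'm handing in.

```bash
python3 -c "
from station import robot
print(robot.close_job())"
```

```text
the job is handed in; nothing more can be done
None
```

The job is handed in at about 15.5 s on the robot's clock. The spatula is in the tray and the flask is still gripped and holding the mixer ring down. `close_job` gave no verdict, so everything below comes from my own checks.

- **Spatula:** I gripped it across the handle and laid it flat and lengthwise on the green liner, then let go. The side view showed it centred, with about equal margins at both ends. I judged this by eye and did not measure it.
- **Flask:** I took it by the neck from the cork ring (40 N grip), lowered it slowly into the sprung ring and pressed. The tool stayed vertical, and the flask looked upright in the pictures.
- **Pressing depth:** The last bulb height (104 mm) means the ring is about 15 mm down. The wrist force of about 9.2 N plus the flask's weight means a push of about 11 N, or 14–15 mm. No red shows in the last picture.
- **Centring:** The bulb is within about 2.5 mm of the ring's axis. The two cameras' estimates of the bulb differ by about 1.6 mm sideways, and about 2 N of side force remains.
- **Failed check:** The last fit of the ring's own position was unreliable because the flask hides it, with the two cameras about 12 mm apart in x. I used the position measured before lowering the flask.
- **Other items:** The bottles, brush and forceps looked undisturbed in the view taken after placing the spatula. I did not measure them or the beaker for movement.

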